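# Find the rattling tin and lock it in the holding fixture

### The arm

A 7-joint arm with a two-finger parallel gripper is mounted at the origin on the work surface. World frame = base frame: x ahead of the robot, y to its left, z up, the work surface at z = 0. Lengths are in mm, angles in rad, forces in N, time in s.
With the tool pointing down it reaches from about 400 to 850 mm from the base axis. Payload 10.4 kg.
Tool frame: the origin (TCP) lies at the very end of the fingers, on their centre line; the grasp point (between the pads) lies 19 mm behind it; z points along the fingers, y is the line along which they close (so a half turn about z gives the same grasp; the last joint's range is limited). The gripper opens to 85 mm and grips with 20 to 120 N. Pads are 22 mm wide; open, the fingers measure 114 mm over their backs; the gripper's body (76 mm by 85 mm) begins 54 mm behind the grasp point. The pads swing forward as they close: fully open they stand 13 mm farther back than shut.
Start: joints at [-1.159, 0.332, -0.065, 1.46, 0.022, 1.35, -0.088], TCP at [263.258, 566.874, 231.338] pointing down, gripper open.
Joint ranges: [-2.6, 2.6], [-0.5, 2.12], [-1.47, 1.34], [0.16, 2.42], [-1.27, 4.41], [0.06, 2.06], [-2.6, 2.6]. Speed limits (rad/s): [2.22, 2.22, 2.79, 2.79, 3.14, 3.14, 3.14].

### API

Orientations are given as a unit quaternion [w, x, y, z].
In Python, from plant import status, grab_frame, camera_info, ticket, spot_in, silhouettes gives the robot as it stands. The module is installed in compiled form; this text tells all that it offers.
- The arm moves only by the tool carry_out, never from a script. Its argument "moves" is a list that holds one entry, the list of rows, each a list of 5 numbers: the shift along the tool's x, y, z in cm, then the turn about the tool's z in degrees, then the closure, from -1 (fully open) to 1 (shut). A call has exactly 10 rows; each row shifts and turns the commanded pose from where the row before left it, along the tool's axes as they then stand; what a row does not reach is not made up. A row lasts 1/8 s, in which the tool goes at most 62.5 mm and 10.7 degrees, less where a joint would pass 70% of its speed; a pose out of reach is approached as far as the arm can. A call with a gripper value outside its range is refused whole. The fingers move at their own pace and stop on an object; the grip force is fixed at half the most. Time passes only in rows, so rows that do not move let the fingers close, or fill a call up. It gives the time, the measured TCP pose, the force, the opening and the grip force at its end, in the units of the state.
- status.sense(): the state, without advancing time (a new reading comes with each control period).
- grab_frame(name): name is "scene" or "top"; returns the picture (420x560x3 uint8, red, green, blue); there is no depth.
- camera_info(name): a dict with "intrinsics" (3x3 intrinsics, pixels), "xyz" and "attitude" of the camera in the world. Camera axes: x right, y down, z forward; pixel columns grow to the right and rows downward; lengths in mm; the calibration is good to about 2 mm. A picture is of the moment at which its call begins. camera_info takes no time and is no camera call.
- ticket.sign_off(): hands the job in; it is judged then, once.
Trained networks look in the newest picture that a camera, given by its name, has taken for a name from the list of things; names that differ only in an ending like _2 or _b are one class to them, and where a whole thing is asked for, a point or a joint stands for the part that bears it (a point fixed in the world has none). Each returns a list of dicts, best first, with "score" (0 to 1); they miss things now and then, are a little off and sometimes report something else, mostly with a low value. They report only what shows in the picture. A call takes as long as a camera call.
- spot_in(camera, query): "extent" ([centre column, centre row, width, height] in pixels, round what is visible of it).
- silhouettes(camera, query): "mask" (420x560 bool, what is visible of it) and "extent" ([centre column, centre row, width, height] in pixels, round what is visible of it).
The state is a dict: "time_s": time; "joints": joint angles; "qd": joint speeds; "effort": joint torques, N m; "tcp_pos": TCP position; "ee_rot": TCP orientation; "contact_force": force on the tool from outside, world axes, zero at the start; "torque": the same for the moment, N m; "opening": opening from 0.0 (shut) to 1.0 (fully open); "finger_force": force on a finger pad.
Only numpy, scipy, OpenCV 4.12 (cv2) and the standard library are available. Lean on these libraries where they do the work, as an engineer would, in place of code of your own. Each camera call takes 0.05 s, during which the arm holds its last target. There are 200 camera calls.

### The job

One of the three closed blue tins has a knob come loose inside: lift the tins and shake them along their length to find the one that rattles, standing each quiet one back flat where it stood. Stand the rattling tin at the mouth of the wooden fixture, slide it in under the bridge until it is fully home against the end stop, then push the red post across so that the brass gate shuts fully behind it. Only the rattling tin may go into the fixture, and leave all other things on the bench alone.

Things in the scene. Friction and masses are not known exactly. Their poses are not given: they have to be found in the camera images.
- tin_1: One of three look-alike closed blue tins, brass panel on the lid: 110 (its x) x 60 (its y) x 56 mm high, rigid, flat on the bench. Origin: centre of underside. Each weighs between 0.16 and 0.7 kg at random, so weight does not tell.
- tin_2: One of three look-alike closed blue tins, brass panel on the lid: 110 (its x) x 60 (its y) x 56 mm high, rigid, flat on the bench. Origin: centre of underside. Just one tin, drawn anew each time, holds a loose steel ball-knob, 0.26 kg, 40 mm across, free to run 31 mm either way from the middle along the length, 6 mm across; the rest are packed fast, balanced.
- tin_3: One of three look-alike closed blue tins, brass panel on the lid: 110 (its x) x 60 (its y) x 56 mm high, rigid, flat on the bench. Origin: centre of underside. Shaken level 100 mm along its length, the knob knocks (1 to 3 N, brief) and stays at the end it was thrown to: the moment on the hand shifts by about 0.16 N m end to end; in a quiet tin by under 0.06.
- fixture: Wooden channel fixed to the bench, open at its -x mouth, no floor: two fences 40 mm high, 70 mm apart inside, end stop at x +55 mm, dark steel bridge over it (underside 65, top 81 mm high) so tins can only slide in along +x. Origin: bench level, centre of a tin that is home. Straight fences start at x -50; cheeks 36 mm high flare to 95 mm apart at x -90. Cork mat runs to x -225 mm.
- home (a point): Point at bench level where a tin's origin is when fully home against the end stop; axes as the fixture's (tin's length along x, either end first). Sliding a tin along the bench takes 1 to 8 N
- gate (a joint): Sliding brass gate bar across the mouth, in m: 0 to 0.01 open, 0.085 fully shut (hard stop). It moves to the fixture's -y as it grows, 1.2 N friction, stays put. Bar 70 x 12 x 14 mm, 40 to 54 mm high, centred at fixture x -66 mm: shuts only behind a tin that is home (5 mm play). Its 38 mm high housing is at x -77 to -55, y 61 to 136 mm.
- gate_post (a point): Centre of the top of the red upright post on the gate by which it is pushed: 18 mm diameter, 54 to 102 mm above the bench, at fixture x = -66 mm, y = 110 mm minus the gate's value
- spokeshave: brass spokeshave lying on the bench, 230 mm over its two loop handles (along its y), 45 mm high; origin at the centre of its underside. A bystander, to be left alone
- c_clamp: blue C-clamp lying flat, 150 x 130 mm frame, 20 mm high, with a steel screw sticking out; origin near the middle of its underside. A bystander, to be left alone
- glue: standing glue bottle, 60 mm diameter, 130 mm high, orange cap; origin at the centre of its underside. A bystander, to be left alone
- offcut: pale wood offcut, 35 (its x) x 130 (its y) x 30 mm; origin at the centre of its underside. A bystander, to be left alone
- turned_knob: turned pale wooden knob standing upright, 52 mm diameter, 64 mm high; origin at the centre of its underside. A bystander, to be left alone
- wax_jar: amber glass jar with metal cap, 60 mm diameter, 65 mm high; origin at the centre of its underside. A bystander, to be left alone
- screwdriver: red-handled screwdriver lying down, 200 mm long along its x; origin about the middle of its underside. A bystander, to be left alone

How it is judged:
By the outcome, as a careful person would: the job done as asked, in the order asked, and still so for the second after the job is handed in, with the robot touching nothing.
It also fails if it takes over 72 s, if anything falls off the work surface, if the arm or the gripper's body presses on something with over 40 N, if the wrist force passes 120 N, or if a joint passes its speed limit or range.

## Working session

There is one attempt and no reset: what is moved stays moved. The work goes in short steps, Python scripts to look and compute and a tool call to move; the robot and the scene stay as the last step left them, time stands still between calls to the robot, and variables do not carry over. Pictures are saved under pics/ and viewed, at most 10 in all, crops included, and the job is handed in when it is done.

Besides the shell and the picture viewer there is one more tool, called after "Call:" by a JSON object that holds its "name" and its "arguments". carry_out: Moves the arm, as the interface text tells. Its arguments: {"type":"object","properties":{"moves":{"type":"array"}},"required":["moves"]}

```bash
mkdir -p pics
cat > h.py <<'E'
import numpy as np, cv2
from plant import status, grab_frame, camera_info, ticket, spot_in, silhouettes
from scipy.spatial.transform import Rotation as R
def rot(q):
    q=np.asarray(q,float)
    return q if q.shape==(3,3) else R.from_quat(q[[1,2,3,0]]).as_matrix()
def ray(cam,u,v,z):
    c=camera_info(cam);K=np.array(c["intrinsics"]);d=rot(c["attitude"])@np.linalg.solve(K,[u,v,1]);p=np.array(c["xyz"],float)
    return p+d*(z-p[2])/d[2]
def proj(cam,P):
    c=camera_info(cam);K=np.array(c["intrinsics"]);q=K@(rot(c["attitude"]).T@(np.array(P,float)-np.array(c["xyz"])));return q[:2]/q[2]
E
python3 - <<'E'
from h import *
for n in("scene","top"):
    print(camera_info(n)); im=grab_frame(n); cv2.imwrite(f"pics/{n}0.png",im[:,:,::-1])
    for q in("tin_1","fixture","gate_post"):
        for d in spot_in(n,q): print(n,q,round(d["score"],2),np.round(d["extent"],1))
print(status.sense())
E
```

```text
{'intrinsics': array([[428.80490093,   0.        , 278.69077473],
       [  0.        , 428.80490093, 205.55423258],
       [  0.        ,   0.        ,   1.        ]]), 'xyz': array([1353.47511757,  461.43746771,  866.0748707 ]), 'attitude': array([-0.21180371,  0.46585038,  0.77694625, -0.36671124])}
scene tin_1 0.82 [225.3 195.   31.4  34. ]
scene tin_1 0.81 [193.9 181.6  43.4  38.4]
scene tin_1 0.55 [269.9 199.7  35.   38.5]
scene fixture 0.7 [330.5 254.9  92.   71.9]
scene gate_post 0.78 [358.  248.1  23.   24.5]
{'intrinsics': array([[509.39753696,   0.        , 289.84134383],
       [  0.        , 509.39753696, 200.20192959],
       [  0.        ,   0.        ,   1.        ]]), 'xyz': array([ 467.01290428,   17.69892947, 1473.14001851]), 'attitude': array([ 0.01776447, -0.69674444,  0.71654555, -0.02817935])}
top tin_1 0.77 [358.5 215.6  27.8  39.3]
top tin_1 0.71 [409.5 224.9  29.   39.3]
top fixture 0.65 [213.6 203.4  71.6 107.5]
top gate_post 0.7 [369.9 136.8  15.9  17.5]
top gate_post 0.45 [196.2 198.7  27.5   7.5]
{'time_s': 0.4, 'joints': array([-1.15854918,  0.33227454, -0.06470871,  1.46020556,  0.02162776,
        1.34991966, -0.08851193]), 'qd': array([ 9.24521057e-05, -2.25574368e-04, -1.27811998e-03,  8.37851420e-05,
        7.91809187e-04,  2.07512227e-03, -6.33289262e-04]), 'effort': array([-1.97500885e-03, -6.24550796e+01,  4.80678887e-02, -3.91374671e+01,
        1.63127430e-02,  3.71808870e-03, -4.34871356e-05]), 'tcp_pos': array([263.27066419, 566.80707526, 231.24052271]), 'ee_rot': array([-3.55647324e-06,  2.15710740e-01,  9.76457308e-01, -5.58191298e-05]), 'contact_force': array([-0.09441503,  0.82447739,  0.14899558]), 'torque': array([ 0.00424738, -0.02772649,  0.04553038]), 'finger_force': 0.0, 'opening': 0.9972081427290751}
```

Run:
```python
import cv2
for n in("scene","top"):
    im=cv2.imread(f"pics/{n}0.png"); cv2.imwrite(f"pics/{n}0b.png",cv2.resize(im,(800,600),interpolation=cv2.INTER_CUBIC))
```

```text
(no output)
```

View pics/top0b.png

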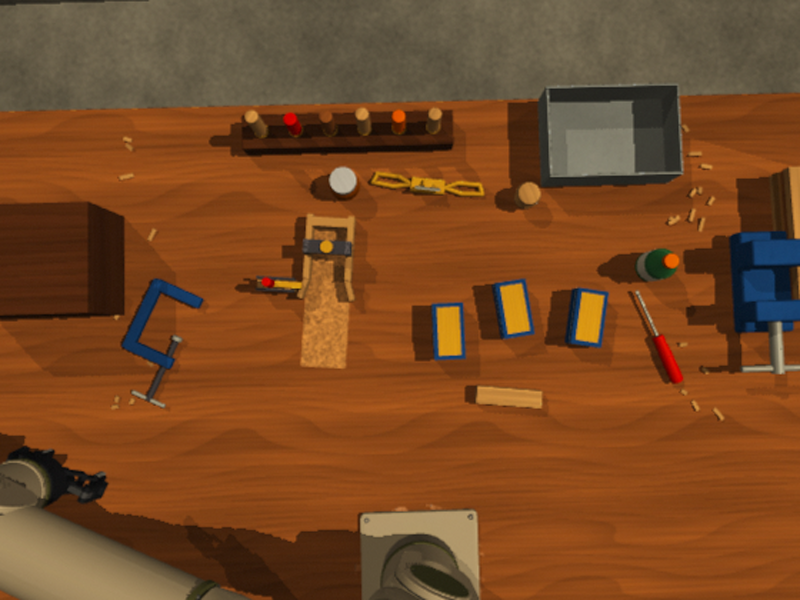

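View pics/scene0b.png

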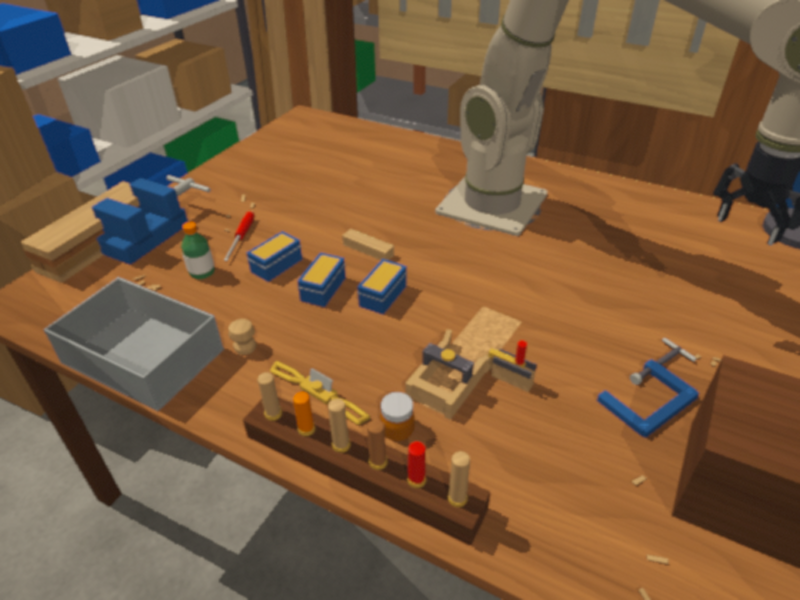

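The top view shows the tins at about (449,331), (514,308) and (588,317) in the 800 px picture. The fixture is at (328,260), with its cork mat running down to row 367 and the red post at (268,282). The scene view agrees. Next I measure poses.

```bash
cat >> h.py <<'E'
def rects(cam,im,z=56):
    "brass lid panels of the tins -> world centre, length dir, sizes"
    out=[]
    hsv=cv2.cvtColor(im,cv2.COLOR_RGB2HSV)
    for d in silhouettes(cam,"tin_1"):
        if d["score"]<.3: continue
        m=cv2.dilate(d["mask"].astype(np.uint8),np.ones((3,3)))
        b=m*((hsv[:,:,0]>12)&(hsv[:,:,0]<32)&(hsv[:,:,1]>100)&(hsv[:,:,2]>140)).astype(np.uint8)
        n,l,s,c=cv2.connectedComponentsWithStats(b)
        if n<2: continue
        k=1+np.argmax(s[1:,4]); v,u=np.nonzero(l==k)
        P=np.array([ray(cam,a,e,z)[:2] for a,e in zip(u,v)])
        ctr=P.mean(0); w,V=np.linalg.eigh(np.cov((P-ctr).T)); a=V[:,1]*np.sign(V[0,1])
        out.append((ctr.round(1),round(np.degrees(np.arctan2(a[1],a[0])),1),np.sqrt(12*w).round(0),round(d["score"],2)))
    return out
E
python3 - <<'E'
from h import *
for n in("scene","top"):
    im=grab_frame(n)
    for r in rects(n,im): print(n,r)
    if n=="top":
        c=im[135:275,165:260]; cv2.imwrite("pics/fix.png",cv2.resize(c,None,fx=4,fy=4,interpolation=cv2.INTER_CUBIC)[:,:,::-1])
    for q in("spokeshave","c_clamp","glue","offcut","turned_knob","wax_jar","screwdriver","gate_post"):
        for d in spot_in(n,q)[:1]: print(n,q,round(d["score"],2),np.round(ray(n,*d["extent"][:2],30),0))
E
```

```text
scene (array([ 446.5, -471.4]), np.float64(21.4), array([ 44., 189.]), 0.7)
scene (array([ 375.6, -163.3]), np.float64(81.2), array([ 69., 134.]), 0.68)
scene (array([470.1, -68.6]), np.float64(0.9), array([43., 93.]), 0.64)
scene (array([ 510.4, -198.6]), np.float64(8.4), array([43., 92.]), 0.64)
scene (array([ 489.4, -344.8]), np.float64(-9.5), array([42., 93.]), 0.58)
scene spokeshave 0.59 [793. -16.  30.]
scene c_clamp 0.84 [506. 498.  30.]
scene glue 0.8 [ 556. -510.   30.]
scene offcut 0.72 [ 349. -181.   30.]
scene turned_knob 0.76 [ 742. -241.   30.]
scene wax_jar 0.63 [768. 126.  30.]
scene screwdriver 0.51 [ 471. -464.   30.]
scene gate_post 0.55 [543. 248.  30.]
top (array([ 510.4, -198.8]), np.float64(7.4), array([44., 94.]), 0.87)
top (array([470. , -68.5]), np.float64(1.3), array([44., 94.]), 0.75)
top (array([ 488.8, -344.4]), np.float64(-10.5), array([44., 94.]), 0.62)
top spokeshave 0.64 [759. -37.  30.]
top c_clamp 0.91 [468. 492.  30.]
top glue 0.7 [ 586. -492.   30.]
top offcut 0.66 [ 338. -185.   30.]
top turned_knob 0.55 [ 741. -236.   30.]
top wax_jar 0.8 [772. 132.  30.]
top screwdriver 0.86 [ 440. -491.   30.]
top gate_post 0.56 [770. 132.  30.]
```

View pics/fix.png

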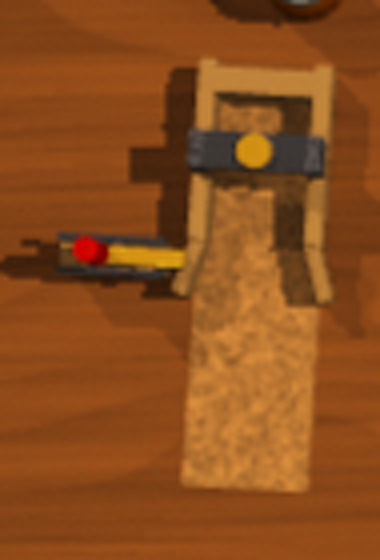

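The crop shows the mat's end corners at (182,487) and (307,491), the inner end-stop edge near row 95, the inner fence edges near columns 213 and 307, and the red post's top at (90,249).

Run:
```python
from h import *
w=lambda U,V,z: ray("top",165+(U+.5)/4-.5,135+(V+.5)/4-.5,z)[:2].round(1)
for n,U,V,z in [("matL",182,487,1),("matR",307,491,1),("matL2",190,310,1),("matR2",317,310,1),("stopinL",216,94,40),("stopinR",313,97,40),("outL",200,60,40),("outR",333,67,40),("fenceinL",212,190,40),("fenceinR",307,190,40),("cheekL",190,295,36),("cheekR",317,302,36),("post",90,247,102),("bridgeL",190,150,81),("bridgeR",326,156,81)]:
    print(n,w(U,V,z))
# scene: post via red mask, mat via hue
im=grab_frame("scene"); hsv=cv2.cvtColor(im,cv2.COLOR_RGB2HSV)
cv2.imwrite("pics/fixs.png",cv2.resize(im[200:300,270:390],None,fx=6,fy=6,interpolation=cv2.INTER_CUBIC)[:,:,::-1])
for n in ("top","scene"):
    im=grab_frame(n)
    for q in ("gate_post","fixture"):
        for d in silhouettes(n,q)[:3]: print(n,q,d["score"],d["extent"],d["mask"].sum())
```

```text
matL [407.3 227.9]
matR [401.9 138.5]
matL2 [534.2 219.8]
matR2 [531.7 128.4]
stopinL [684.8 193.3]
stopinR [680.8 124.8]
outL [709.3 204.1]
outR [701.9 110.2]
fenceinL [616.7 197.4]
fenceinR [614.9 130.6]
cheekL [543.2 214.8]
cheekR [535.8 125.6]
post [573.9 272.3]
bridgeL [640.3 206.8]
bridgeR [633.7 113.8]
top gate_post 0.71 [195.4, 199.1, 26.9, 3.9] 130
top gate_post 0.19 [296.8, 129.7, 77.7, 16.9] 551
top fixture 0.95 [214.0, 203.3, 72.0, 107.3] 3834
scene gate_post 0.74 [357.1, 246.8, 25.5, 22.1] 168
scene fixture 0.83 [331.1, 256.0, 88.6, 75.4] 3625
```

View pics/fixs.png

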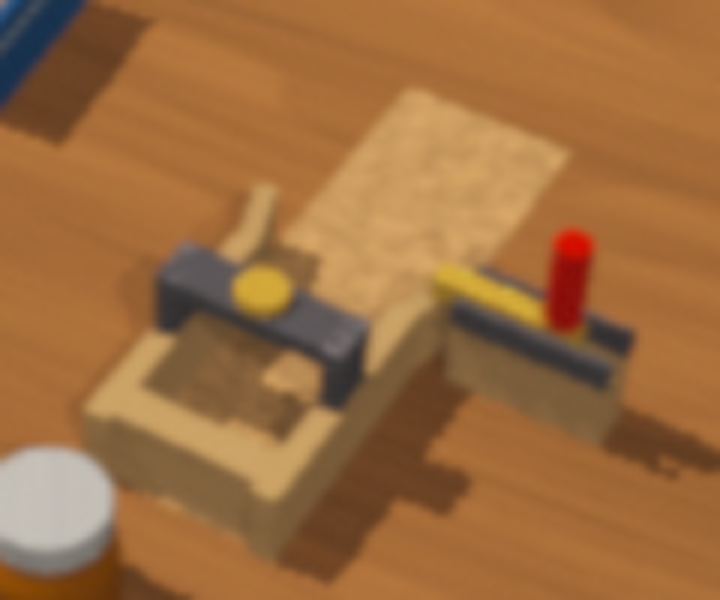

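The scene crop shows the mat's end corners at (408,88) and (570,153), the inner stop edge running (145,383) to (283,437), and the post's top at (573,243).

Run:
```python
from h import *
w=lambda U,V,z: ray("scene",270+(U+.5)/6-.5,200+(V+.5)/6-.5,z)[:2].round(1)
for n,U,V,z in [("matR",408,88,1),("matL",570,153,1),("stopinR",145,383,40),("stopinL",283,437,40),("post",573,243,102),("brR",172,262,81),("brL",352,332,81),("outR",85,405,40),("outL",265,497,40)]: print(n,w(U,V,z))
```

```text
matR [401.6 138.7]
matL [410.  228.4]
stopinR [676.5 127.2]
stopinL [676.6 192.4]
post [572.8 275.8]
brR [642.3 122.5]
brL [644.3 207.3]
outR [699.7 110.3]
outL [709.6 199.4]
```

```bash
cat >> h.py <<'E'
def yaw(q=None):
    M=rot(status.sense()["ee_rot"]); return np.degrees(np.arctan2(M[1,0],M[0,0]))
def to(x,y,z,yw):
    "turn, then shift in tool axes after the turn (cm)"
    s=status.sense(); p=np.array(s["tcp_pos"]); t=-((yw-yaw()+180)%360-180); a=np.radians(yw)
    d=np.array([x,y,z])-p; return "turn %.1f shift cm %.2f %.2f %.2f"%(t,(d[0]*np.cos(a)+d[1]*np.sin(a))/10,(d[0]*np.sin(a)-d[1]*np.cos(a))/10,-d[2]/10)
def fx(x,y): # fixture -> world
    a=np.radians(-4.9);return 628.3+x*np.cos(a)-y*np.sin(a),163.8+x*np.sin(a)+y*np.cos(a)
E
python3 -c "
from h import *
print(yaw(),to(470,-68.5,120,181.1))"
```

```text
155.0892272225323 turn -26.0 shift cm -19.45 -63.92 11.13
```

Call:
{"name": "carry_out", "arguments": {"moves": [[[0,0,1.7,-8.7,-1],[0,0,1.7,-8.7,-1],[0,0,1.7,-8.7,-1],[-1.8,-5.8,0,0,-1],[-1.8,-5.8,0,0,-1],[-1.8,-5.8,0,0,-1],[-1.8,-5.8,0,0,-1],[-1.8,-5.8,0,0,-1],[-1.8,-5.8,0,0,-1],[-1.8,-5.8,0,0,-1]]]}}

```text
time_s: 3.0
tcp_pos: [398.1, 161.7, 180.7]
ee_rot: [0.0, -0.01, 1.0, 0.0]
contact_force: [1.0, 0.4, 0.4]
opening: 1.0
finger_force: 0.0
```

```bash
python3 -c "
from h import *
s=status.sense();print(s['time_s'],s['tcp_pos'],s['joints'].round(2),yaw(),to(470,-68.5,120,181.1))"
```

```text
3.0 [398.12131194 161.70377054 180.68044724] [-0.66 -0.07  0.16  2.02  0.01  1.19  1.09] -178.80839027583684 turn 0.1 shift cm -6.74 -23.15 6.07
```

Call:
{"name": "carry_out", "arguments": {"moves": [[[-1.7,-5.8,0,0,-1],[-1.7,-5.8,0,0,-1],[-1.7,-5.8,0,0,-1],[-1.64,-5.75,0,0,-1],[0,0,5,0,-1],[0,0,5,0,-1],[0,0,4.0,0,-1],[0,0,2.4,0,-1],[0,0,0,0,1],[0,0,0,0,1]]]}}

```text
time_s: 4.25
tcp_pos: [470.6, -66.8, 17.4]
ee_rot: [0.001, -0.01, 1.0, -0.0]
contact_force: [0.6, 0.6, -3.5]
opening: 0.701
finger_force: 65.5
```

Call:
{"name": "carry_out", "arguments": {"moves": [[[0,0,-5,0,1],[0,0,-5,0,1],[-5,0,0,0,1],[-5,0,0,0,1],[5,0,0,0,1],[5,0,0,0,1],[0,0,0,0,1],[0,0,0,0,1],[0,0,0,0,1],[0,0,0,0,1]]]}}

```text
time_s: 5.5
tcp_pos: [470.4, -66.5, 116.5]
ee_rot: [0.0, -0.01, 1.0, -0.0]
contact_force: [0.2, -0.4, -3.9]
opening: 0.697
finger_force: 68.1
```

```bash
python3 -c "
from h import *
s=status.sense();print(s['torque'],s['contact_force'],s['tcp_pos'])"
```

```text
[0.01417513 0.04545197 0.03994343] [ 0.17627827 -0.36744746 -3.86872266] [470.44170748 -66.46938785 116.52205713]
```

Call:
{"name": "carry_out", "arguments": {"moves": [[[5,0,0,0,1],[5,0,0,0,1],[-5,0,0,0,1],[-5,0,0,0,1],[0,0,0,0,1],[0,0,0,0,1],[0,0,0,0,1],[0,0,0,0,1],[0,0,0,0,1],[0,0,0,0,1]]]}}

```text
time_s: 6.75
tcp_pos: [469.8, -66.4, 116.4]
ee_rot: [0.0, -0.01, 1.0, 0.0]
contact_force: [0.4, 0.1, -3.6]
opening: 0.692
finger_force: 68.1
```

```bash
python3 -c "
from h import *
s=status.sense();print(s['torque'],s['contact_force'],s['tcp_pos'])"
```

```text
[0.00022533 0.01431705 0.01736229] [ 0.37815813  0.10185199 -3.58108005] [469.76834609 -66.43681063 116.40684901]
```

Call:
{"name": "carry_out", "arguments": {"moves": [[[0,0,5,0,1],[0,0,4,0,1],[0,0,0.6,0,1],[0,0,0.3,0,1],[0,0,0,0,1],[0,0,0,0,-1],[0,0,0,0,-1],[0,0,0,0,-1],[0,0,-4,0,-1],[0,0,-5,-6.8,-1]]]}}

```text
time_s: 8.0
tcp_pos: [469.1, -66.6, 107.9]
ee_rot: [-0.001, -0.071, 0.997, -0.0]
contact_force: [1.6, 0.9, 0.2]
opening: 1.0
finger_force: 0.0
```

```bash
python3 -c "
from h import *
s=status.sense();print(s['contact_force'],s['tcp_pos'],yaw(),to(510.4,-198.7,110,187.8))"
```

```text
[1.59633062 0.88008926 0.15332477] [469.05936022 -66.57208377 107.85654519] -171.89302747662035 turn 0.3 shift cm -2.30 -13.65 -0.21
```

Call:
{"name": "carry_out", "arguments": {"moves": [[[-0.77,-4.55,0,0,-1],[-0.77,-4.55,0,0,-1],[-0.77,-4.55,0,0,-1],[0,0,4.5,0,-1],[0,0,3.5,0,-1],[0,0,1.1,0,-1],[0,0,0,0,1],[0,0,0,0,1],[0,0,0,0,1],[0,0,-4,0,1]]]}}

```text
time_s: 9.25
tcp_pos: [509.8, -197.6, 55.0]
ee_rot: [-0.002, -0.07, 0.998, 0.001]
contact_force: [-0.3, -0.5, -4.6]
opening: 0.693
finger_force: 68.1
```

Call:
{"name": "carry_out", "arguments": {"moves": [[[0,0,-6,0,1],[-5,0,0,0,1],[-5,0,0,0,1],[5,0,0,0,1],[5,0,0,0,1],[0,0,0,0,1],[0,0,0,0,1],[0,0,0,0,1],[0,0,0,0,1],[0,0,0,0,1]]]}}

```text
time_s: 10.5
tcp_pos: [512.0, -198.4, 116.2]
ee_rot: [-0.0, -0.07, 0.998, -0.0]
contact_force: [0.7, 0.8, -5.3]
opening: 0.693
finger_force: 74.4
```

```bash
python3 -c "
from h import *
s=status.sense();print(s['torque'],s['contact_force'],s['tcp_pos'])"
```

```text
[ 0.03541684 -0.09863962 -0.011106  ] [ 0.65258116  0.76340715 -5.29334682] [ 511.97882638 -198.36104009  116.23385453]
```

Call:
{"name": "carry_out", "arguments": {"moves": [[[5,0,0,0,1],[5,0,0,0,1],[-5,0,0,0,1],[-5,0,0,0,1],[0,0,0,0,1],[0,0,0,0,1],[0,0,0,0,1],[0,0,0,0,1],[0,0,0,0,1],[0,0,0,0,1]]]}}

```text
time_s: 11.75
tcp_pos: [511.6, -198.4, 116.4]
ee_rot: [0.0, -0.07, 0.998, 0.0]
contact_force: [-0.2, -0.1, -4.9]
opening: 0.696
finger_force: 74.8
```

```bash
python3 -c "
from h import *
s=status.sense();print(s['torque'],s['contact_force'],s['tcp_pos'],yaw())"
```

```text
[-0.00938868  0.07360447  0.01015972] [-0.19055116 -0.13461749 -4.90282625] [ 511.61384316 -198.42733875  116.38445557] -172.01655141730913
```

Tin B, the middle one, rattles: its moment shifted by 0.17 N m. I'll carry it to the mouth.

```bash
python3 -c "
from h import *
print(fx(-140,0),to(*fx(-140,0),118,175.1))"
```

```text
(np.float64(488.8116585332731), np.float64(175.75836923923146)) turn 12.9 shift cm 5.47 37.09 -0.16
```

Call:
{"name": "carry_out", "arguments": {"moves": [[[0,0,0,6.5,1],[0,0,0,6.4,1],[0.8,5.3,0,0,1],[0.8,5.3,0,0,1],[0.8,5.3,0,0,1],[0.8,5.3,0,0,1],[0.8,5.3,0,0,1],[0.8,5.3,0,0,1],[0.65,5.3,0,0,1],[0,0,0,0,1]]]}}

```text
time_s: 13.0
tcp_pos: [488.2, 181.0, 116.3]
ee_rot: [-0.0, 0.039, 0.999, 0.001]
contact_force: [0.0, -0.7, -6.0]
opening: 0.689
finger_force: 76.0
```

Run:
```python
from h import *
im=grab_frame("top")
print(status.sense()['tcp_pos'],yaw(),to(*fx(-140,0),18,175.1))
cv2.imwrite("pics/a.png",cv2.resize(im[120:290,150:430],(800,486),interpolation=cv2.INTER_CUBIC)[:,:,::-1])
```

```text
[488.70135398 177.78269438 116.19541085] 175.3109439309498 turn 0.2 shift cm -0.03 -0.20 9.82
```

View pics/a.png

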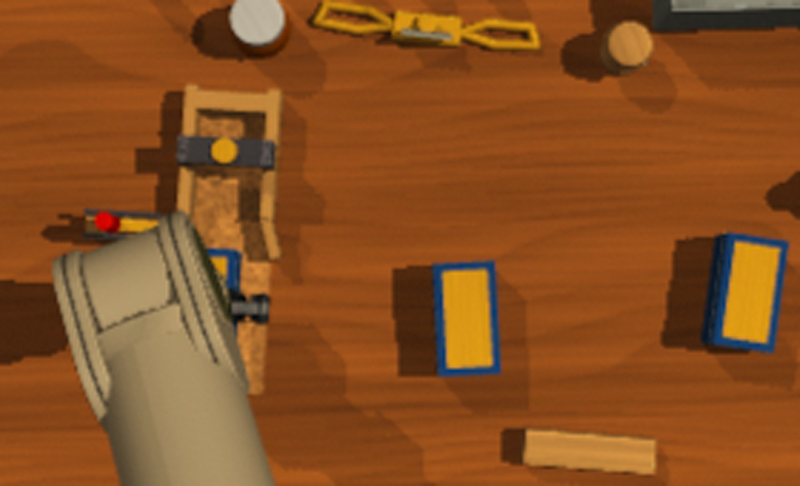

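The picture shows the rattling tin held over the mat at about (225,265). The other two tins sit quietly at (467,318) and (748,292). Next I lower it and release.

Call:
{"name": "carry_out", "arguments": {"moves": [[[0,-0.1,5,0,1],[0,0,4,0,1],[0,0,0.7,0,1],[0,0,0.3,0,1],[0,0,0,0,-1],[0,0,0,0,-1],[0,0,0,0,-1],[0,0,-4.5,0,-1],[0,0,-4.5,0,-1],[4.5,0,0,0,0.5]]]}}

```text
time_s: 14.3
tcp_pos: [447.9, 179.1, 110.0]
ee_rot: [0.003, 0.044, 0.999, 0.002]
contact_force: [-0.4, -0.1, -0.5]
opening: 0.818
finger_force: 0.0
```

Call:
{"name": "carry_out", "arguments": {"moves": [[[4.5,0,0,0,1],[0,0,0,0,1],[0,0,0,0,1],[0,0,0,0,1],[0,0,0,0,1],[0,0,3,0,1],[0,0,3,0,1],[0,0,2.4,0,1],[0,0,0,0,1],[0,0,0,0,1]]]}}

```text
time_s: 15.55
tcp_pos: [400.0, 182.7, 23.0]
ee_rot: [0.0, 0.043, 0.999, 0.0]
contact_force: [0.2, 0.2, 0.2]
opening: -0.001
finger_force: 0.0
```

```bash
cat >> h.py <<'E'
def f2(p):
    a=np.radians(-4.9);d=np.array(p[:2])-[628.3,163.8];return (d@[np.cos(a),np.sin(a)]).round(1),(d@[-np.sin(a),np.cos(a)]).round(1)
E
python3 - <<'E'
from h import *
im=grab_frame("scene"); s=status.sense()
print(s['tcp_pos'],f2(s['tcp_pos']),s['opening'],s['contact_force'])
cv2.imwrite("pics/b.png",cv2.resize(im[150:310,180:420],(800,533),interpolation=cv2.INTER_CUBIC)[:,:,::-1])
for r in rects("scene",im): print(r,f2(r[0]))
im=grab_frame("top")
for r in rects("top",im): print(r,f2(r[0]))
E
```

```text
[400.18903415 182.90330579  23.26310726] (np.float64(-228.9), np.float64(-0.5)) 0.0002334462681353181 [ 0.23136277 -0.89021908  0.65265676]
(array([485.4, 172.2]), np.float64(-4.5), array([43., 94.]), 0.91) (np.float64(-143.1), np.float64(-3.8))
(array([ 489.4, -344.8]), np.float64(-9.5), array([42., 93.]), 0.86) (np.float64(-94.9), np.float64(-518.6))
(array([471.4, -66.8]), np.float64(2.1), array([42., 93.]), 0.83) (np.float64(-136.6), np.float64(-243.2))
(array([401.6, 535.8]), np.float64(59.3), array([ 8., 59.]), 0.48) (np.float64(-257.6), np.float64(351.3))
(array([470.9, -66.4]), np.float64(0.5), array([44., 94.]), 0.72) (np.float64(-137.2), np.float64(-242.8))
(array([ 488.9, -344.4]), np.float64(-10.5), array([45., 94.]), 0.7) (np.float64(-95.5), np.float64(-518.2))
(array([487.2, 171.8]), np.float64(-2.1), array([43., 91.]), 0.63) (np.float64(-141.3), np.float64(-4.1))
(array([575.3, 176.2]), np.float64(-6.1), array([50., 75.]), 0.31) (np.float64(-53.9), np.float64(7.8))
```

View pics/b.png

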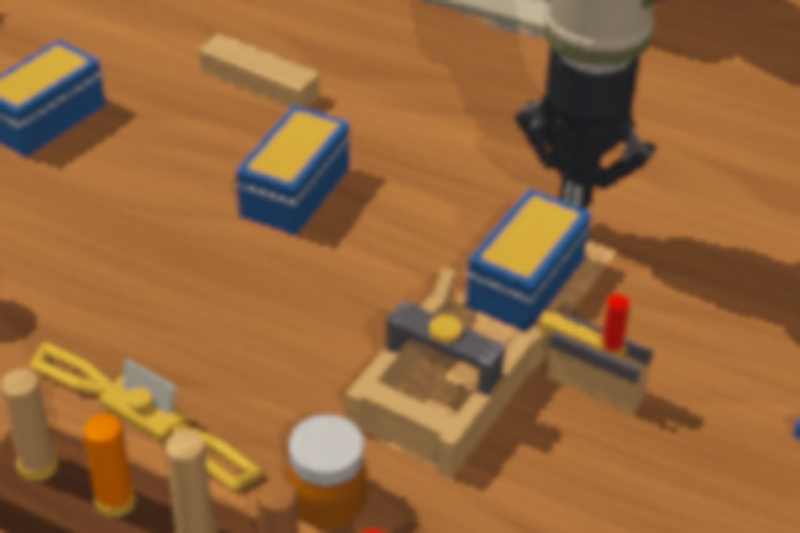

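The tin stands at the mouth, at fixture (-142,-4), and the shut fingers are behind it. Now I push.

Call:
{"name": "carry_out", "arguments": {"moves": [[[-1.5,-0.25,0,0.2,1],[-1.5,0,0,0,1],[-1.5,0,0,0,1],[-1.5,0,0,0,1],[-1.5,0,0,0,1],[-1.5,0,0,0,1],[-1.5,0,0,0,1],[-1.5,0,0,0,1],[-1.5,0,0,0,1],[0,0,0,0,1]]]}}

```text
time_s: 17.0
tcp_pos: [535.1, 167.5, 22.2]
ee_rot: [0.0, 0.045, 0.999, -0.0]
contact_force: [-0.8, 0.4, 0.4]
opening: -0.001
finger_force: 0.0
```

Run:
```python
from h import *
im=grab_frame("scene"); s=status.sense()
print(s['tcp_pos'],f2(s['tcp_pos']),yaw(),s['contact_force'])
for r in rects("scene",im): print(r,f2(r[0]))
cv2.imwrite("pics/c.png",cv2.resize(im[200:300,270:390],(720,600),interpolation=cv2.INTER_CUBIC)[:,:,::-1])
```

```text
[534.61419452 167.5474441   22.16436695] (np.float64(-93.7), np.float64(-4.3)) 174.8446890413484 [ 0.1190628  -0.73418116  0.42902008]
(array([471.4, -66.8]), np.float64(2.1), array([42., 93.]), 0.83) (np.float64(-136.6), np.float64(-243.2))
(array([582.5, 163.9]), np.float64(-8.1), array([43., 56.]), 0.72) (np.float64(-45.6), np.float64(-3.8))
(array([ 489.4, -344.8]), np.float64(-9.5), array([42., 93.]), 0.58) (np.float64(-94.9), np.float64(-518.6))
```

View pics/c.png

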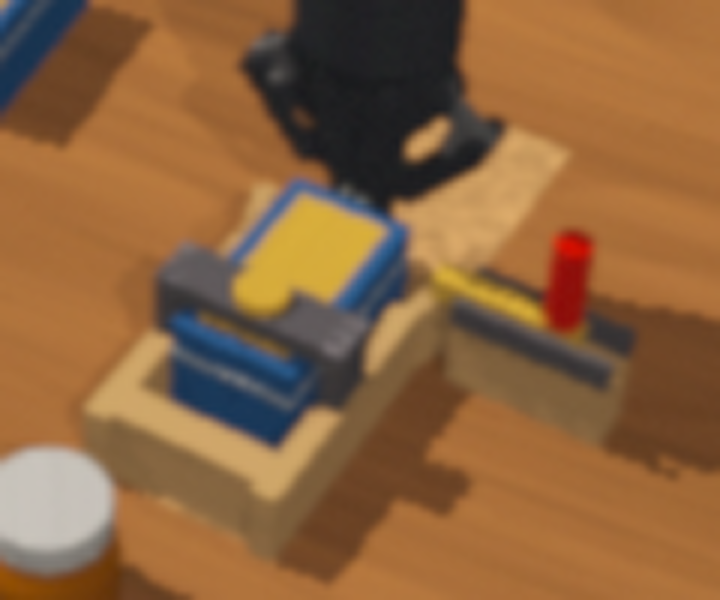

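The tin is under the bridge, its front at about (230,400), with roughly 25 mm still to go.

Call:
{"name": "carry_out", "arguments": {"moves": [[[-0.8,0,0,0,1],[-0.8,0,0,0,1],[-0.4,0,0,0,1],[-0.2,0,0,0,1],[-0.1,0,0,0,1],[-0.1,0,0,0,1],[-0.1,0,0,0,1],[-0.1,0,0,0,1],[0,0,0,0,1],[0,0,0,0,1]]]}}

```text
time_s: 18.35
tcp_pos: [559.7, 165.8, 22.4]
ee_rot: [0.0, 0.045, 0.999, 0.0]
contact_force: [-1.6, 0.3, -1.9]
opening: 0.0
finger_force: 1.0
```

Run:
```python
from h import *
s=status.sense()
print(s['tcp_pos'],f2(s['tcp_pos']),yaw(),s['contact_force'])
```

```text
[559.67652806 165.78637464  22.36364822] (np.float64(-68.5), np.float64(-3.9)) 174.88589277138652 [-1.62883248  0.31280853 -1.91420685]
```

Call:
{"name": "carry_out", "arguments": {"moves": [[[-0.1,0,0,0,1],[-0.1,0,0,0,1],[-0.1,0,0,0,1],[-0.1,0,0,0,1],[-0.1,0,0,0,1],[0,0,0,0,1],[0,0,0,0,1],[0,0,0,0,1],[0,0,0,0,1],[0,0,0,0,1]]]}}

```text
time_s: 19.6
tcp_pos: [562.2, 165.5, 22.2]
ee_rot: [-0.003, 0.044, 0.999, -0.0]
contact_force: [-16.0, -1.9, 9.9]
opening: -0.0
finger_force: 8.1
```

Run:
```python
from h import *
im=grab_frame("scene");s=status.sense()
print(s['tcp_pos'],f2(s['tcp_pos']),yaw(),s['contact_force'])
cv2.imwrite("pics/d.png",cv2.resize(im[200:300,270:390],(720,600),interpolation=cv2.INTER_CUBIC)[:,:,::-1])
```

```text
[562.15723781 165.54599929  22.18944687] (np.float64(-66.1), np.float64(-3.9)) 174.91371376245513 [-16.74151512  -0.99126464  11.03641379]
```

View pics/d.png

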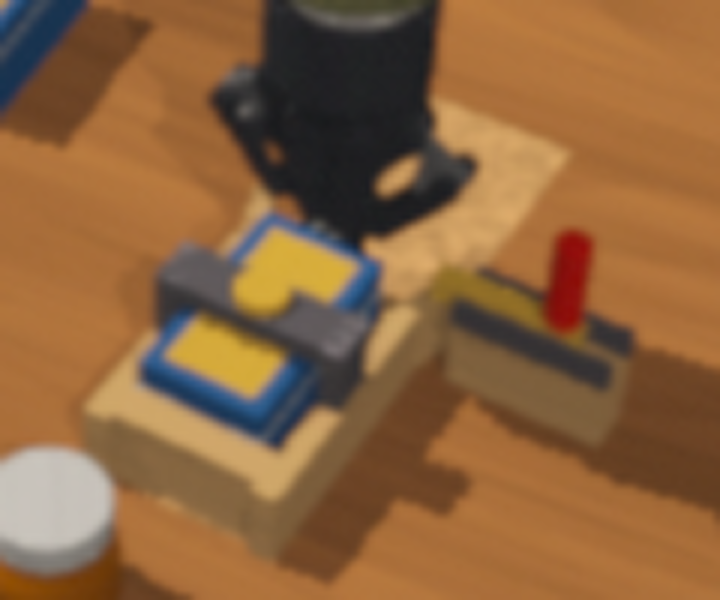

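The tin is home: contact force is 17 N at x = -66, and the lid is flush with the stop end in the picture. I back off and go round beyond the post.

Call:
{"name": "carry_out", "arguments": {"moves": [[[3,0,0,0,1],[0,0,-5.5,0,1],[0,0,-5.5,0,1],[-1,5,0,0,1],[-1,5,0,0,1],[-1,4.9,0,0,1],[0,0,0,0,1],[0,0,3,0,1],[0,0,2.9,0,1],[0,0,0,0,1]]]}}

```text
time_s: 20.9
tcp_pos: [577.2, 312.4, 71.7]
ee_rot: [-0.001, 0.045, 0.999, -0.001]
contact_force: [-0.5, -0.2, -0.3]
opening: 0.002
finger_force: 0.0
```

Run:
```python
from h import *
s=status.sense()
print(s['tcp_pos'],f2(s['tcp_pos']),yaw(),s['contact_force'])
```

```text
[577.19734099 312.38438506  71.72921589] (np.float64(-63.6), np.float64(143.7)) 174.83587814596441 [-0.49518888 -0.24362475 -0.28643547]
```

Call:
{"name": "carry_out", "arguments": {"moves": [[[0.2,-0.8,0,0,1],[0,-0.8,0,0,1],[0,-1,0,0,1],[0,-1,0,0,1],[0,-1,0,0,1],[0,-1,0,0,1],[0,-1,0,0,1],[0,-1,0,0,1],[0,-0.6,0,0,1],[0,0,0,0,1]]]}}

```text
time_s: 22.15
tcp_pos: [568.4, 231.5, 73.2]
ee_rot: [-0.0, 0.045, 0.999, -0.0]
contact_force: [-0.0, 0.1, 0.3]
opening: 0.002
finger_force: 0.0
```

Run:
```python
from h import *
im=grab_frame("scene");s=status.sense()
print(s['tcp_pos'],f2(s['tcp_pos']),yaw(),s['contact_force'])
cv2.imwrite("pics/e.png",cv2.resize(im[200:300,270:390],(720,600),interpolation=cv2.INTER_CUBIC)[:,:,::-1])
```

```text
[568.29718463 231.97526658  73.13036998] (np.float64(-65.6), np.float64(62.8)) 174.87123586782437 [-0.66866368 -0.10921855  0.13421759]
```

View pics/e.png

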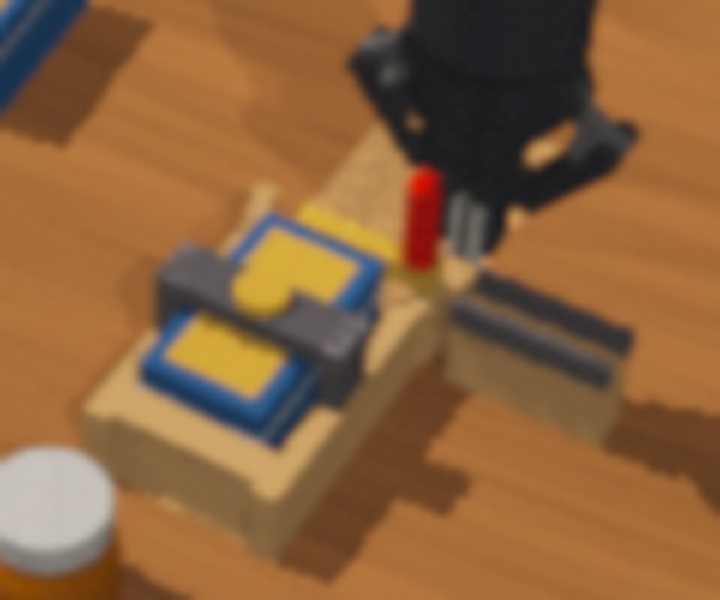

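The gate bar is running across behind the tin, with the post at (423,215). I push on gently until it meets the stop.

Call:
{"name": "carry_out", "arguments": {"moves": [[[0,-0.5,0,0,1],[0,-0.3,0,0,1],[0,-0.2,0,0,1],[0,-0.1,0,0,1],[0,-0.1,0,0,1],[0,-0.1,0,0,1],[0,-0.1,0,0,1],[0,-0.1,0,0,1],[0,-0.1,0,0,1],[0,0,0,0,1]]]}}

```text
time_s: 23.45
tcp_pos: [567.1, 217.5, 73.4]
ee_rot: [0.0, 0.044, 0.999, 0.001]
contact_force: [1.9, 5.7, -2.8]
opening: 0.002
finger_force: 2.7
```

Run:
```python
from h import *
im=grab_frame("scene");s=status.sense()
print(s['tcp_pos'],f2(s['tcp_pos']),yaw(),s['contact_force'])
hsv=cv2.cvtColor(im,cv2.COLOR_RGB2HSV)[210:250,320:370]
m=((hsv[:,:,0]<6)|(hsv[:,:,0]>174))&(hsv[:,:,1]>200)&(hsv[:,:,2]>90)
v,u=np.nonzero(m);u=u+320;v=v+210;print(v.min(),v.max(),u[v<v.min()+4].mean())
print(f2(ray("scene",u[v<v.min()+4].mean(),v.min()+1.5,102)))
```

```text
[567.10547102 217.52243947  73.39120663] (np.float64(-65.6), np.float64(48.3)) 174.945426074856 [ 0.36658151  4.77070511 -3.17927183]
226 242 335.6666666666667
(np.float64(-66.5), np.float64(22.7))
```

Call:
{"name": "carry_out", "arguments": {"moves": [[[0,-0.1,0,0,1],[0,-0.1,0,0,1],[0,-0.1,0,0,1],[0,0,0,0,1],[0,0,0,0,1],[0,0,0,0,1],[0,0,0,0,1],[0,0,0,0,1],[0,0,0,0,1],[0,0,0,0,1]]]}}

```text
time_s: 24.75
tcp_pos: [567.0, 217.2, 73.5]
ee_rot: [0.001, 0.043, 0.999, 0.002]
contact_force: [3.3, 13.0, -6.5]
opening: -0.005
finger_force: 6.6
```

Run:
```python
from h import *
s=status.sense()
print(f2(s['tcp_pos']),s['contact_force'])
```

```text
(np.float64(-65.6), np.float64(48.0)) [ 3.32672211 12.9552621  -6.50820037]
```

The gate is hard on its stop: force rises and the post no longer moves. I back off and lift clear.

Call:
{"name": "carry_out", "arguments": {"moves": [[[0,1,0,0,1],[0,3,0,0,1],[0,2,-3,0,1],[0,0,-5,0,1],[0,0,-5,0,1],[0,4,0,0,1],[0,4,0,0,1],[0,0,0,0,1],[0,0,0,0,1],[0,0,0,0,1]]]}}

```text
time_s: 26.0
tcp_pos: [579.8, 351.1, 203.5]
ee_rot: [0.0, 0.046, 0.999, -0.0]
contact_force: [-0.2, -0.1, 0.3]
opening: -0.005
finger_force: 0.0
```

Run:
```python
from h import *
im=grab_frame("scene");print(status.sense()['contact_force'])
cv2.imwrite("pics/g.png",cv2.resize(im[150:310,180:420],(800,533),interpolation=cv2.INTER_CUBIC)[:,:,::-1])
```

```text
[-0.14198585  0.28588813 -0.46625062]
```

View pics/g.png

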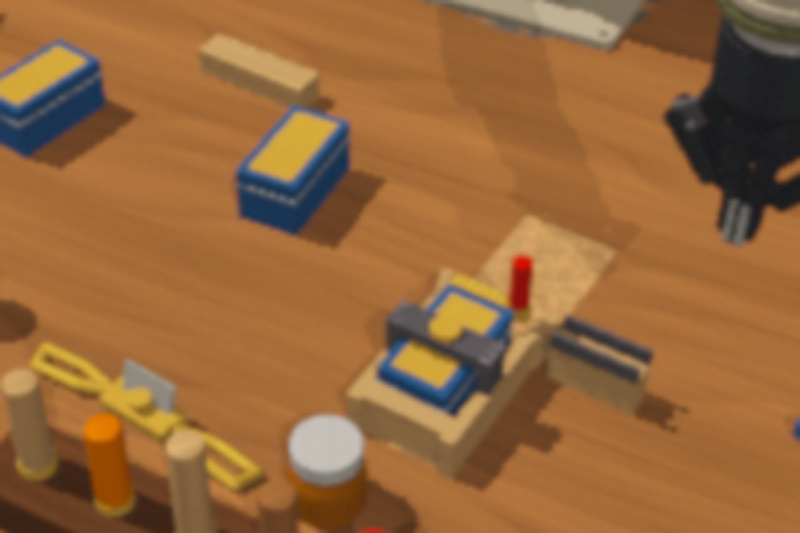

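The tin is home under the bridge, the gate is shut with the post at (521,285), the other tins are standing, and the arm is clear.

```bash
python3 -c "
from plant import ticket
print(ticket.sign_off())"
```

```text
the job is handed in; nothing more can be done
None
```

The job is handed in at about 26 s: the middle tin rattled and is home against the end stop with the gate shut on its stop; the tin nearest the fixture was quiet and stands back within about 2 mm of its spot, and the third tin, not needed for the search, was never lifted.

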